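# Sweep bored stoppers off the boring board into the tray

### The job

The three bored rubber stoppers on the wooden boring board are finished: with your fingertips, sweep them across the board and over its edge into the shallow steel tray that stands against one end of the board. Slide them gently, without pinching or lifting them, and leave the dropper bottle and the little basin standing where they are on the board, as well as everything else on the bench.

Things in the scene. Friction and masses are not known exactly. Their poses are not given: they have to be found in the camera images.
- board: flat wooden boring board fixed on the bench, 260 mm along its x, 320 mm along its y, 30 mm thick, no rim. Origin at the centre of its underside (bench level, so its top is 30 mm above the origin). The tray stands against its +y end or its -y end; a low open wooden case of brass cork borers (190 x 130 mm, up to 35 mm high, fixed) stands at the other end.
- tray: shallow open steel tray fixed on the bench with its long side 1 mm from an end of the board: outside 260 mm along its x, 140 mm along its y, 28 mm high, walls and floor 4 mm thick; its rim is 2 mm lower than the board's top. Origin at the centre of its underside; its axes are parallel to the board's.
- stopper1: grey rubber stopper, a cone standing on its wide end on the board: 32 mm across at the bottom, 27 mm at the top, 28 mm high, about 30 g, with a small dark bored hole in its top. Origin at the centre of its wide end
- stopper2: as stopper1
- stopper3: as stopper1
- stopper1_center (a point): centre of stopper1, 14 mm above its wide end
- stopper2_center (a point): centre of stopper2, 14 mm above its wide end
- stopper3_center (a point): centre of stopper3, 14 mm above its wide end
- glycerol: small amber dropper bottle with a paper label and a white nozzle, standing on the board among the stoppers: 27 mm across, 54 mm high, about 40 g, loose, not to be moved. Origin at the centre of its underside
- basin: small white porcelain basin standing on the board near its far (+x) edge: 52 mm across the rim, 24 mm high, about 60 g, loose, not to be moved. Origin at the centre of its underside
- mortar: white porcelain mortar with its pestle, 120 mm across, 100 mm high over the pestle, loose on the bench to the left, not to be moved. Origin at the centre of its underside
- mould: dark purple moulding tray with twelve round cavities, 200 x 150 x 24 mm, loose on the bench to the right, not to be moved. Origin at the centre of its underside
- bowl: ochre plastic bowl, 120 mm across, 55 mm high, loose on the bench beyond the board, not to be moved. Origin at the centre of its underside
- dropper2: dropper bottle with blue body, 27 mm across, 54 mm high, loose on the bench beyond the board, not to be moved. Origin at the centre of its underside
- dropper3: amber dropper bottle with black nozzle, 27 mm across, 54 mm high, loose on the bench to the left, not to be moved. Origin at the centre of its underside
- washbottle: white wash bottle with bent spout, 72 mm across, 195 mm high, loose on the bench to the right, not to be moved. Origin at the centre of its underside

How it is judged:
By the outcome, as a careful person would: the job done as asked, in the order asked, and still so for the second after the job is handed in, with the robot touching nothing.
It also fails if it takes over 58 s, if anything falls off the work surface, if the arm or the gripper's body presses on something with over 40 N, if the wrist force passes 120 N, or if a joint passes its speed limit or range.

### The arm

A 6-joint arm with a two-finger parallel gripper is mounted at the origin on the work surface. World frame = base frame: x ahead of the robot, y to its left, z up, the work surface at z = 0. Lengths are in m, angles in rad, forces in N, time in s.
With the tool pointing down it reaches from about 0.35 to 0.725 m from the base axis. Payload 4.3 kg.
Tool frame: the origin (TCP) lies at the very end of the fingers, on their centre line; the grasp point (between the pads) lies 19 mm behind it; x points along the fingers, y is the direction in which the jaws open and shut, and the axes are right-handed (so a half turn about x gives the same grasp; the last joint's range is limited). The gripper opens to 85 mm and grips with 20 to 120 N. Pads are 22 mm wide; open, the fingers measure 114 mm over their backs; the gripper's body (76 mm by 85 mm) begins 54 mm behind the grasp point. The pads swing forward as they close: fully open they stand 13 mm farther back than shut.
Start: joints at [1.029, 0.377, 0.081, 1.274, 0, 1.46], TCP at [0.241, 0.522, 0.231] pointing down, gripper open.
Joint ranges: [-2.72, 2.72], [-0.84, 1.66], [-1.02, 1.22], [-1.77, 2.12], [-1.37, 1.28], [-3.14, 3.14]. Speed limits (rad/s): [2.57, 2.57, 3.14, 3.14, 3.14, 3.14].

### API

Orientations are given as [roll, pitch, yaw] about the fixed x, y, z axes, in that order (R = Rz(yaw) Ry(pitch) Rx(roll)).
In Python, from rig import robot gives the robot as it stands.
- The arm moves only by the tool move_arm, never from a script. Its argument "commands" is a list of rows, each a list of 7 numbers: the shift along the tool's x, y, z in mm, then the turn, a rotation vector about the tool's x, y, z in degrees, then the opening, from 0 (shut) to 1 (fully open). In form: [[tx, ty, tz, wx, wy, wz, grip], ...]. A call has 1 to 12 rows; each row shifts and turns the commanded pose from where the row before left it, along the tool's axes as they then stand; what a row does not reach is not made up. A row lasts 1/8 s, in which the tool goes at most 62.5 mm and 10.7 degrees, less where a joint would pass 70% of its speed; a pose out of reach is approached as far as the arm can. A call with a gripper value outside its range is refused whole. The fingers move at their own pace and stop on an object; "newtons" is the grip in N (left out, the last holds). Time passes only in rows, so rows that do not move let the fingers close. It gives the time, the measured TCP pose, the force and the opening at its end, in the units of the state.
- robot.get_obs(): the state, without advancing time (a new reading comes with each control period).
- robot.capture(name): name is "side" or "top"; returns a dict with "image" (384x512x3 uint8, blue, green, red), "vfov" (degrees; the focal length in pixels is half the picture's height over the tangent of half this angle, whatever the lens; pixels are square), "cx", "cy" (the principal point, pixels), "dist_coeffs" ([k1, k2, p1, p2, k3] as OpenCV has them; the pictures are not rectified), "R" (3x3) and "t" (3): a world point X has camera coordinates R X + t. Camera axes: x right, y down, z forward; pixel columns grow to the right and rows downward; lengths in m; the calibration is good to about 2 mm. A picture is of the moment at which its call begins. There is no depth.
- robot.job_done(): hands the job in, once; it reports no verdict.
Trained networks look in a picture, given as the dict that the camera call returned (one of the last four; its "shot" number tells which), for a name from the list of things; names that differ only in an ending like _2 or _b are one class to them, and where a whole thing is asked for, a point or a joint stands for the part that bears it (a point fixed in the world has none). Each returns a list of dicts, best first, with "conf" (0 to 1); they miss things now and then, are a little off and sometimes report something else, mostly with a low value. They report only what shows in the picture. A call takes as long as a camera call.
- robot.look_for(label, picture): "point" ([x, y, z] in m, in world coordinates, good to about 4 mm: the middle of the surface that is visible of it).
- robot.mark_of(label, picture): "point" ([x, y, z] in m, in world coordinates, good to about 4 mm: a listed point, or the origin of a listed thing).
The state is a dict: "time": time; "q": joint angles; "joint_vel": joint speeds; "joint_torque": joint torques, N m; "eef_pos": TCP position; "eef_rot": TCP orientation; "force": force on the tool from outside, world axes, zero at the start; "moment": the same for the moment, N m; "finger_gap": finger opening in m.
Only numpy, scipy, OpenCV 4.12 (cv2) and the standard library are available. Lean on these libraries where they do the work, as an engineer would, in place of code of your own. Each camera call takes 0.05 s, during which the arm holds its last target.

## Working session

There is one attempt and no reset: what is moved stays moved. The work goes in short steps, Python scripts to look and compute and a tool call to move; the robot and the scene stay as the last step left them, time stands still between calls to the robot, and variables do not carry over. Pictures are saved under pics/ and viewed, and the job is handed in when it is done.

Besides the shell and the picture viewer there is one more tool, called as a command line: name --pt "numbers of a row" for each row, then --argument value for the rest. move_arm: Moves the arm, as the interface text tells. Its arguments: {"type":"object","properties":{"commands":{"type":"array","items":{"type":"array","items":{"type":"number"}}},"newtons":{"type":"number"}},"required":["commands"]}

```bash
ls; mkdir -p pics
python3 - <<'E'
from rig import robot
import cv2,numpy as np
o=robot.get_obs();print(o['time'],o['eef_pos'],o['eef_rot'],o['finger_gap'])
for n in('top','side'):
    p=robot.capture(n);cv2.imwrite(f'pics/{n}0.png',p['image'])
    print(n,p['vfov'],p['cx'],p['cy'],np.round(p['R'],3).tolist(),p['t'])
    for l in ['board','tray','stopper1','glycerol','basin','mortar','mould','bowl','dropper2','dropper3','washbottle']:
        print(l,[(np.round(d['point'],3).tolist(),round(d['conf'],2)) for d in robot.mark_of(l,p)][:5])
E
```

```text
pics
0.0 [0.24028902 0.52167611 0.23034216] [-1.68792146  1.56876075 -2.1196848 ] 0.0858594688350974
top 50.450517630967454 251.04928048313894 185.8610064673444 [[0.008, -1.0, -0.011], [-0.998, -0.007, -0.065], [0.065, 0.012, -0.998]] [-0.03392556  0.58130466  1.38480789]
board [([0.533, 0.005, 0.002], 0.81), ([0.584, 0.503, 0.0], 0.55)]
tray [([0.522, 0.236, -0.004], 0.81)]
stopper1 [([0.557, 0.103, 0.033], 0.6), ([0.574, -0.09, 0.027], 0.45), ([0.448, 0.058, 0.03], 0.41)]
glycerol [([0.459, -0.05, 0.032], 0.63)]
basin [([0.631, 0.05, 0.03], 0.54), ([0.461, -0.048, 0.03], 0.4)]
mortar [([0.583, 0.5, -0.001], 0.78)]
mould [([0.425, -0.536, 0.002], 0.83)]
bowl [([0.8, 0.03, -0.006], 0.61), ([0.424, -0.54, 0.001], 0.52)]
dropper2 [([0.773, -0.186, 0.001], 0.56), ([0.394, 0.515, 0.004], 0.43)]
dropper3 [([0.773, -0.186, 0.001], 0.56), ([0.394, 0.515, 0.004], 0.43)]
washbottle [([0.63, -0.479, 0.002], 0.92), ([0.463, -0.05, 0.032], 0.46)]
side 51.939543425906535 255.30888504255182 187.61546604465016 [[-0.919, -0.393, -0.009], [-0.189, 0.461, -0.867], [0.345, -0.796, -0.498]] [0.52110512 0.17144982 1.12769068]
board [([0.536, 0.004, 0.002], 0.97)]
tray [([0.526, 0.241, -0.0], 0.84), ([0.553, 0.112, 0.028], 0.2)]
stopper1 [([0.455, 0.056, 0.031], 0.59), ([0.556, 0.109, 0.029], 0.55), ([0.577, -0.095, 0.034], 0.43)]
glycerol [([0.458, -0.048, 0.027], 0.4)]
basin [([0.636, 0.051, 0.031], 0.67)]
mortar [([0.586, 0.499, -0.0], 0.79)]
mould [([0.427, -0.536, 0.0], 0.75)]
bowl [([0.797, 0.031, -0.001], 0.96), ([0.554, 0.104, 0.043], 0.68)]
dropper2 [([0.394, 0.518, 0.0], 0.67), ([0.774, -0.183, -0.0], 0.52)]
dropper3 [([0.394, 0.518, 0.0], 0.67), ([0.774, -0.183, -0.0], 0.52)]
washbottle [([0.631, -0.478, -0.0], 0.53), ([0.455, 0.056, 0.029], 0.22)]
```

View pics/top0.png

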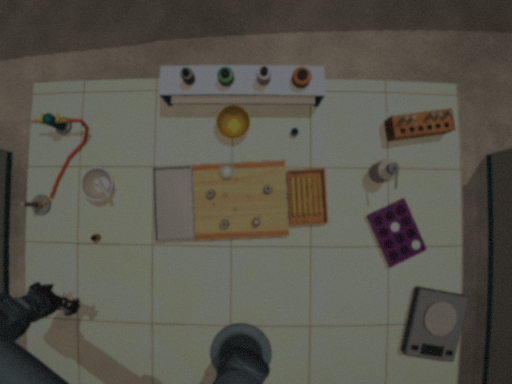

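View pics/side0.png

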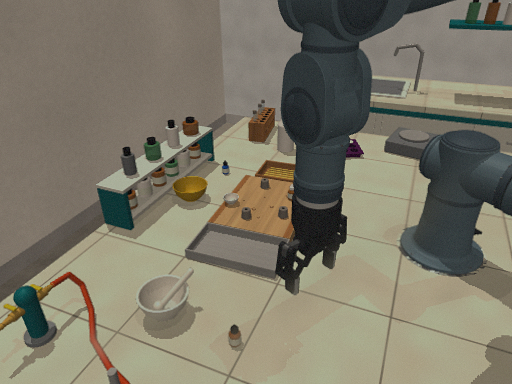

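The tray is at the board's left end (+y), and the borer case is at the right. In the top view the stoppers are at about (210,195), (224,224) and (267,189). The bottle is at (256,222) and the basin at (227,172). The network points agree with this. I'll refine them and check the tool axes.

```bash
cat > h.py <<'E'
from rig import robot
import numpy as np,cv2
from scipy.spatial.transform import Rotation as Ro
def pose():
    o=robot.get_obs();R=Ro.from_euler('xyz',o['eef_rot']).as_matrix();return np.array(o['eef_pos']),R,o
def rel(target,ydir):
    p,R,o=pose();x=np.array([0,0,-1.]);y=np.array([ydir[0],ydir[1],0]);y/=np.linalg.norm(y)
    Rt=np.c_[x,y,np.cross(x,y)]
    print('t',o['time'],'shift mm',np.round(R.T@(np.array(target)-p)*1e3,1),'rotvec deg',np.round(np.degrees(Ro.from_matrix(R.T@Rt).as_rotvec()),1))
E
python3 - <<'E'
from h import *
p,R,o=pose();print(p,R.round(3).tolist(),o['q'])
for k in range(2):
  for n in('top','side'):
    s=robot.capture(n)
    for l in ['stopper1_center','stopper1','glycerol','basin','board','tray']:
        print(n,l,[(np.round(d['point'],3).tolist(),round(d['conf'],2)) for d in robot.mark_of(l,s)][:4])
y=[1,.045]
rel([.556,.058,.11],y);rel([.556,.058,.11],[-1,-.045])
E
```

```text
[0.24068276 0.52226413 0.23133406] [[0.0, 0.419, 0.908], [0.0, 0.908, -0.419], [-1.0, 0.0, 0.0]] [ 1.02866177e+00  3.77311014e-01  8.10283046e-02  1.27438888e+00
 -2.36271063e-06  1.46053512e+00]
top stopper1_center [([0.556, 0.108, 0.043], 0.62), ([0.574, -0.088, 0.045], 0.22)]
top stopper1 [([0.574, -0.09, 0.025], 0.51), ([0.449, 0.058, 0.029], 0.46), ([0.556, 0.107, 0.032], 0.41)]
top glycerol [([0.459, -0.049, 0.031], 0.38)]
top basin [([0.583, 0.503, -0.002], 0.66), ([0.63, 0.05, 0.031], 0.65), ([0.556, 0.105, 0.045], 0.39), ([0.533, 0.004, 0.002], 0.32)]
top board [([0.534, 0.004, 0.003], 0.75)]
top tray [([0.523, 0.238, -0.0], 0.59), ([0.556, 0.105, 0.045], 0.27)]
side stopper1_center [([0.556, 0.108, 0.047], 0.69)]
side stopper1 [([0.552, 0.11, 0.028], 0.62), ([0.574, -0.089, 0.034], 0.5), ([0.457, 0.058, 0.028], 0.4), ([0.536, 0.007, 0.002], 0.16)]
side glycerol [([0.461, -0.046, 0.031], 0.49), ([0.394, 0.518, 0.002], 0.37)]
side basin [([0.634, 0.049, 0.03], 0.53)]
side board [([0.534, 0.005, 0.001], 0.98)]
side tray [([0.521, 0.24, -0.001], 0.87)]
top stopper1_center [([0.
[... 223 characters left out ...]
0.462, -0.048, 0.032], 0.66), ([0.63, 0.052, 0.025], 0.52)]
top board [([0.532, 0.004, 0.002], 0.6), ([0.424, -0.538, 0.003], 0.4)]
top tray [([0.522, 0.24, 0.0], 0.69), ([0.422, -0.538, 0.005], 0.15)]
side stopper1_center [([0.55, 0.104, 0.047], 0.6)]
side stopper1 [([0.576, -0.095, 0.026], 0.63), ([0.554, 0.111, 0.028], 0.55), ([0.454, 0.053, 0.031], 0.42)]
side glycerol [([0.46, -0.049, 0.029], 0.46), ([0.8, 0.036, -0.001], 0.16)]
side basin [([0.632, 0.053, 0.03], 0.47)]
side board [([0.534, 0.01, 0.003], 0.87)]
side tray [([0.524, 0.238, -0.0], 0.74)]
t 2.6 shift mm [ 121.3 -289.7  480.7] rotvec deg [62.7 -0.  -0. ]
t 2.6 shift mm [ 121.3 -289.7  480.7] rotvec deg [-117.3    0.    -0. ]
```

move_arm --pt "0 0 0 9.3 0 0 0.24" --pt "0 0 0 9.3 0 0 0.24" --pt "0 0 0 9.3 0 0 0.24" --pt "0 0 0 9.3 0 0 0.24" --pt "0 0 0 9.3 0 0 0.24" --pt "0 0 0 9.3 0 0 0.24" --pt "0 0 0 9.4 0 0 0.24" --pt "0 26 39 0 0 0 0.24" --pt "0 26 39 0 0 0 0.24" --pt "0 26 39 0 0 0 0.24" --pt "0 26 39 0 0 0 0.24" --pt "0 26 39 0 0 0 0.24"

```text
time: 4.1
eef_pos: [0.3716, 0.3262, 0.2315]
eef_rot: [2.172, 1.57, 0.602]
force: [1.0, -0.4, 0.7]
finger_gap: 0.0206
```

move_arm --pt "0 26 39 0 0 0 0.24" --pt "0 26 39 0 0 0 0.24" --pt "0 26 39 0 0 0 0.24" --pt "0 26 39 0 0 0 0.24" --pt "0 26 39 0 0 0 0.24" --pt "0 26 39 0 0 0 0.24" --pt "0 26 39 0 0 0 0.24" --pt "0 0 0 0 0 0 0.24"

```text
time: 5.1
eef_pos: [0.5547, 0.052, 0.231]
eef_rot: [1.088, 1.57, -0.486]
force: [-0.4, 0.1, 0.7]
finger_gap: 0.0204
```

Run:
```python
from h import *
p,R,o=pose();print(p,R.round(3).tolist(),o['finger_gap'],o['q'],o['force'])
rel([.556,.058,.09],[1,0])
```

```text
[0.55474794 0.05197408 0.23097853] [[0.001, 1.0, -0.003], [-0.0, -0.003, -1.0], [-1.0, 0.001, 0.0]] 0.02043493282190135 [-2.02228655e-02  3.39870881e-01  2.58008588e-02  1.25596569e+00
 -3.82089434e-04  1.55395729e+00] [-0.43050478  0.1286547   0.65079614]Traceback (most recent call last):
  File "<stdin>", line 3, in <module>
  File "h.py", line 7, in rel
    p,R,o=pose();x=np.array([0,0,-1.]);y=np.array([ydir[0],ydir[1],0]);y/=np.linalg.norm(y)
                                                                       ^^^^^^^^^^^^^^^^^^^^
numpy._core._exceptions._UFuncOutputCastingError: Cannot cast ufunc 'divide' output from dtype('float64') to dtype('int64') with casting rule 'same_kind'
```

move_arm --pt "45 0 0 0 0 0 0.24" --pt "45 0 0 0 0 0 0.24" --pt "45 0 0 0 0 0 0.24" --pt "36 0 0 0 0 0 0.24" --pt "20 0 0 0 0 0 0.24" --pt "0 0 0 0 0 0 0.24"

```text
time: 5.85
eef_pos: [0.5507, 0.0556, 0.0388]
eef_rot: [-1.684, 1.566, 3.03]
force: [0.8, -0.0, 1.2]
finger_gap: 0.0209
```

Run:
```python
from h import *
for n in('top','side'):
    s=robot.capture(n)['image']
    c=s[130:260,140:340] if n=='top' else s[150:290,170:330]
    cv2.imwrite(f'pics/{n}1.png',cv2.resize(c,None,fx=4,fy=4,interpolation=cv2.INTER_CUBIC))
```

```text
(no output)
```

View pics/side1.png

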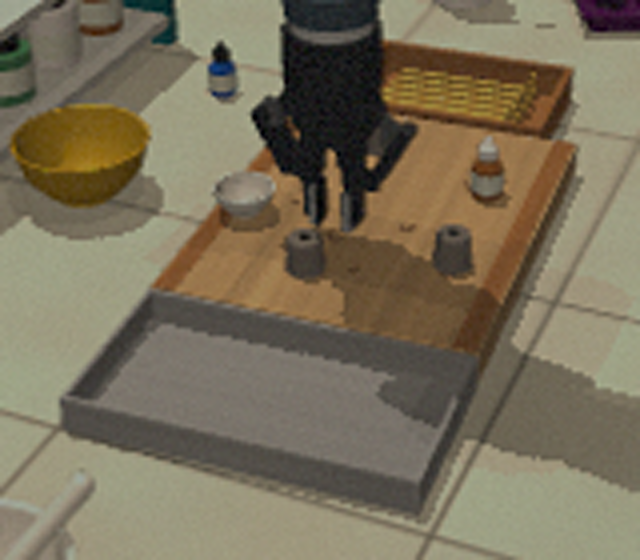

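View pics/top1.png

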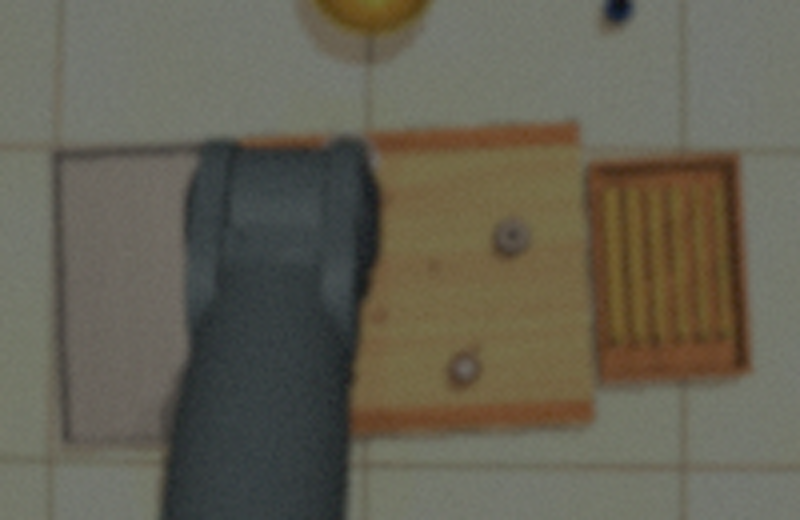

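```bash
sed -i 's/ydir\[1\],0\])/ydir[1],0.])/' h.py
python3 - <<'E'
from h import *
p,R,o=pose();print(o['time'],p,R.round(3).tolist(),o['finger_gap'],o['q'],o['force'])
E
```

```text
5.95 [0.55323374 0.05521701 0.04107078] [[0.001, 1.0, 0.002], [0.0, 0.002, -1.0], [-1.0, 0.001, -0.0]] 0.020438293448716904 [-1.47781990e-02  4.69657848e-01 -2.97183322e-01  8.03398948e-01
  2.78334470e-04  1.55419917e+00] [-0.36858218 -0.34572723  0.37701825]
```

move_arm --pt "2 3 0 0 0 0 0.24" --pt "0 0 -5 0 0 0 0.24" --pt "0 0 -7 0 0 0 0.24" --pt "0 0 -7 0 0 0 0.24" --pt "0 0 -7 0 0 0 0.24" --pt "0 0 -7 0 0 0 0.24" --pt "0 0 -7 0 0 0 0.24" --pt "0 0 -7 0 0 0 0.24" --pt "0 0 -7 0 0 0 0.24" --pt "0 0 0 0 0 0 0.24"

```text
time: 7.2
eef_pos: [0.5561, 0.1092, 0.0383]
eef_rot: [2.864, 1.571, 1.295]
force: [-0.3, 0.6, 0.0]
finger_gap: 0.0201
```

```bash
cat > look.py <<'E'
from h import *
import sys
k=sys.argv[1]
p,R,o=pose();print(o['time'],p,o['finger_gap'],o['force'])
im=robot.capture('side')['image'][150:290,170:330]
cv2.imwrite(f'pics/s{k}.png',cv2.resize(im,None,fx=4,fy=4,interpolation=cv2.INTER_CUBIC))
E
python3 look.py 2
```

```text
7.2 [0.55606717 0.1091795  0.03828933] 0.020112723386471694 [-0.25379614  0.55073686  0.04093608]
```

View pics/s2.png

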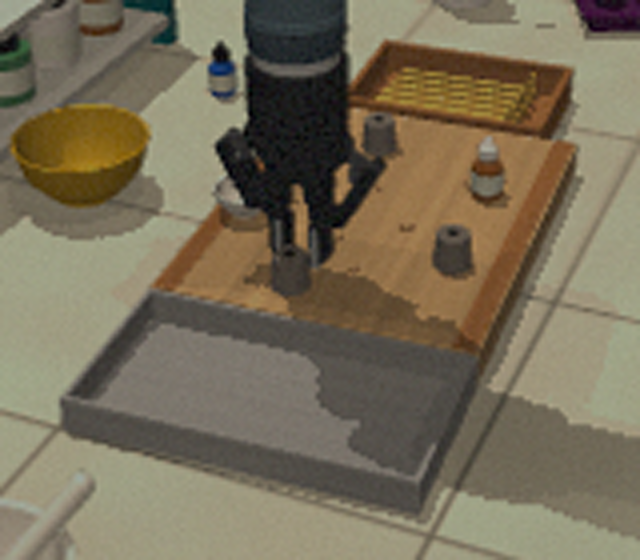

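Stopper 1 has slid upright, in front of the two fingertips. I'll carry on over the edge.

move_arm --pt "0 1 -7 0 0 0 0.24" --pt "0 1 -7 0 0 0 0.24" --pt "0 0 -7 0 0 0 0.24" --pt "0 0 -7 0 0 0 0.24" --pt "0 0 -7 0 0 0 0.24" --pt "0 0 -6 0 0 0 0.24" --pt "0 0 -6 0 0 0 0.24" --pt "0 0 -6 0 0 0 0.24" --pt "0 0 -6 0 0 0 0.24" --pt "0 0 -6 0 0 0 0.24" --pt "0 0 0 0 0 0 0.24"

```text
time: 8.62
eef_pos: [0.558, 0.1741, 0.0382]
eef_rot: [-2.846, 1.571, 1.868]
force: [-0.4, 0.3, -0.5]
finger_gap: 0.0205
```

```bash
python3 look.py 3
```

```text
8.625 [0.55795861 0.17408657 0.03823362] 0.020516230317186034 [-0.42364178  0.30172172 -0.52660666]
```

View pics/s3.png

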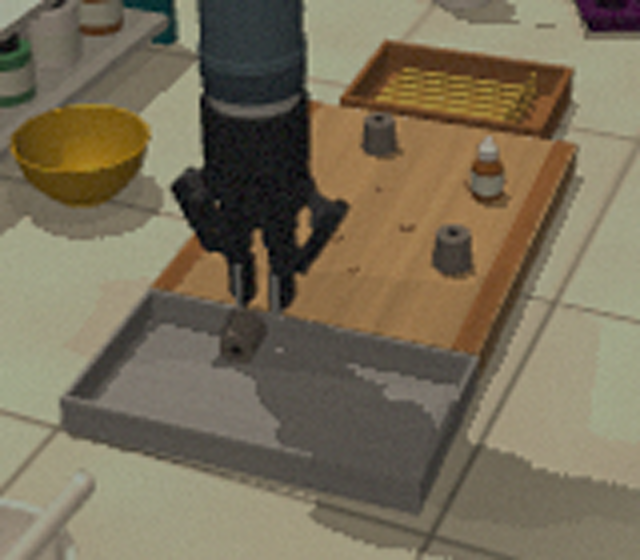

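Stopper 1 is lying in the tray at crop (242,338). Next is the near stopper.

move_arm --pt "-32 0 0 0 0 0 0.24" --pt "-32 0 0 0 0 0 0.24" --pt "0 -20 30 0 0 0 0.24" --pt "0 -20 30 0 0 0 0.24" --pt "0 -20 30 0 0 0 0.24" --pt "0 -20 30 0 0 0 0.24" --pt "0 -20 30 0 0 0 0.24" --pt "0 -6 12 0 0 0 0.24" --pt "0 0 0 0 0 0 0.24"

```text
time: 9.8
eef_pos: [0.4524, 0.0111, 0.1025]
eef_rot: [2.092, 1.57, 0.521]
force: [0.3, 0.5, 0.5]
finger_gap: 0.0206
```

Run:
```python
from h import *
p,R,o=pose();print(o['time'],p,R.round(3).tolist())
```

```text
9.8 [0.45240144 0.01107596 0.10248874] [[0.001, 1.0, -0.001], [0.0, -0.001, -1.0], [-1.0, 0.001, -0.0]]
```

move_arm --pt "25 0 0 0 0 0 0.24" --pt "25 0 0 0 0 0 0.24" --pt "14 0 0 0 0 0 0.24" --pt "0 0 -5 0 0 0 0.24" --pt "0 0 -7 0 0 0 0.24" --pt "0 0 -7 0 0 0 0.24" --pt "0 0 -7 0 0 0 0.24" --pt "0 0 -7 0 0 0 0.24" --pt "0 0 -7 0 0 0 0.24" --pt "0 0 0 0 0 0 0.24"

```text
time: 11.05
eef_pos: [0.4523, 0.0521, 0.0384]
eef_rot: [2.484, 1.57, 0.915]
force: [-0.6, -0.8, 0.4]
finger_gap: 0.0209
```

```bash
python3 look.py 4
```

```text
11.05 [0.45225597 0.052061   0.03836305] 0.02086085932181497 [-0.59870986 -0.75007716  0.43604522]
```

View pics/s4.png

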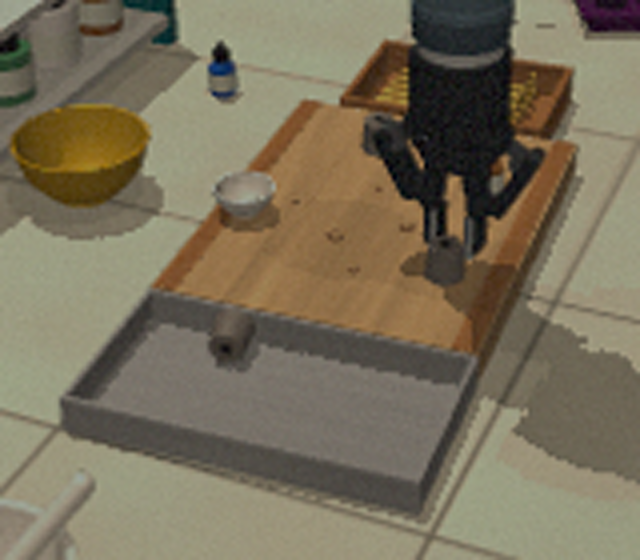

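move_arm --pt "0 0 -7 0 0 0 0.24" --pt "0 0 -7 0 0 0 0.24" --pt "0 0 -7 0 0 0 0.24" --pt "0 0 -7 0 0 0 0.24" --pt "0 0 -7 0 0 0 0.24" --pt "0 0 -7 0 0 0 0.24" --pt "0 0 -7 0 0 0 0.24" --pt "0 0 -7 0 0 0 0.24" --pt "0 0 -7 0 0 0 0.24" --pt "0 0 -7 0 0 0 0.24" --pt "0 0 0 0 0 0 0.24"

```text
time: 12.48
eef_pos: [0.4521, 0.122, 0.0383]
eef_rot: [2.449, 1.57, 0.88]
force: [0.7, -0.9, 0.2]
finger_gap: 0.0207
```

```bash
python3 look.py 5
```

```text
12.475 [0.45213874 0.12202443 0.03833769] 0.020694607170381293 [ 0.73630208 -0.87431163  0.23594079]
```

View pics/s5.png

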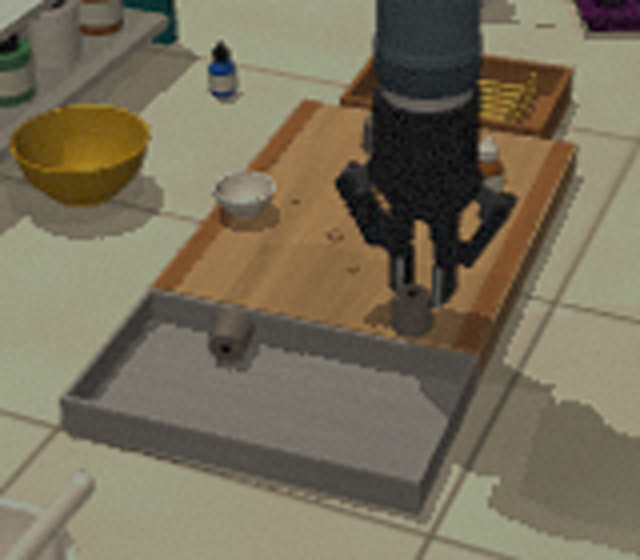

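move_arm --pt "0 0 -6 0 0 0 0.24" --pt "0 0 -6 0 0 0 0.24" --pt "0 0 -6 0 0 0 0.24" --pt "0 0 -6 0 0 0 0.24" --pt "0 0 -6 0 0 0 0.24" --pt "0 0 -6 0 0 0 0.24" --pt "0 0 -6 0 0 0 0.24" --pt "0 0 -6 0 0 0 0.24" --pt "0 0 -6 0 0 0 0.24" --pt "0 0 0 0 0 0 0.24"

```text
time: 13.78
eef_pos: [0.452, 0.1759, 0.0383]
eef_rot: [2.327, 1.571, 0.758]
force: [0.4, 0.3, 1.3]
finger_gap: 0.0204
```

```bash
python3 look.py 6
```

```text
13.775 [0.45204436 0.17592109 0.03830383] 0.020418413623925432 [0.39996353 0.32004022 1.31705124]
```

View pics/s6.png

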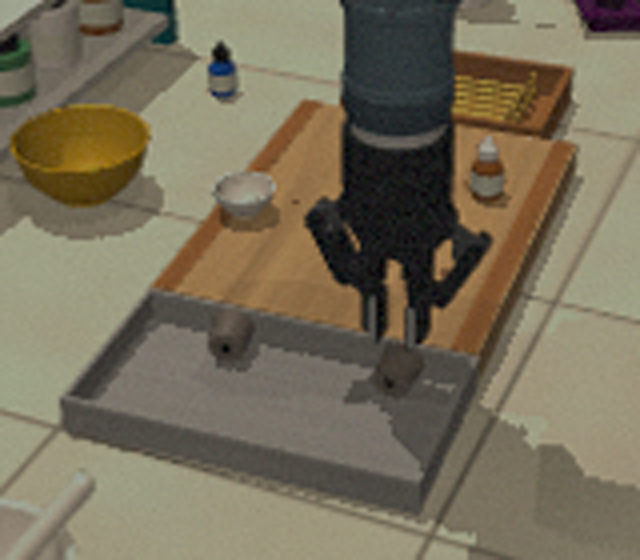

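move_arm --pt "-32 0 0 0 0 0 0.24" --pt "-40 0 0 0 0 0 0.24" --pt "0 14 35 0 0 0 0.24" --pt "0 14 35 0 0 0 0.24" --pt "0 14 35 0 0 0 0.24" --pt "0 14 35 0 0 0 0.24" --pt "0 14 35 0 0 0 0.24" --pt "0 14 35 0 0 0 0.24" --pt "0 14 35 0 0 0 0.24" --pt "0 14 35 0 0 0 0.24" --pt "0 11 28 0 0 0 0.24" --pt "0 0 0 0 0 0 0.24"

```text
time: 15.32
eef_pos: [0.576, -0.1346, 0.1101]
eef_rot: [0.957, 1.57, -0.616]
force: [-0.4, 0.2, 0.2]
finger_gap: 0.0203
```

```bash
python3 look.py 7
python3 - <<'E'
from h import *
p,R,o=pose();print(R.round(3).tolist())
s=robot.capture('side')
print([(np.round(d['point'],3).tolist(),round(d['conf'],2)) for d in robot.mark_of('stopper3',s)])
E
```

```text
15.325 [ 0.57598017 -0.13462185  0.11014209] 0.020315417336736023 [-0.41357698  0.21472173  0.21067264]
[[-0.0, 1.0, -0.001], [0.0, -0.001, -1.0], [-1.0, -0.0, -0.0]]
[([0.574, -0.092, 0.029], 0.65), ([0.577, 0.183, 0.016], 0.61), ([0.455, 0.165, 0.02], 0.54)]
```

View pics/s7.png

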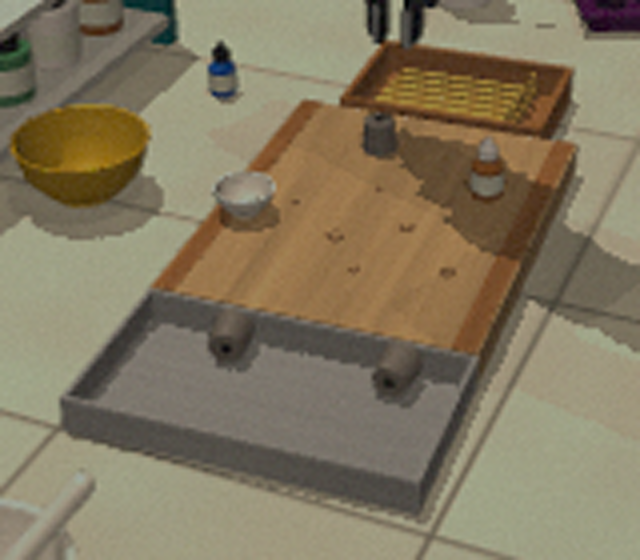

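move_arm --pt "0 7 -3 -5.5 0 0 0.24" --pt "25 0 0 -5.5 0 0 0.24" --pt "25 0 0 0 0 0 0.24" --pt "20 0 0 0 0 0 0.24" --pt "1.5 0 0 0 0 0 0.24" --pt "0 0 -5 0 0 0 0.24" --pt "0 0 -7 0 0 0 0.24" --pt "0 0 -7 0 0 0 0.24" --pt "0 0 -7 0 0 0 0.24" --pt "0 0 -7 0 0 0 0.24" --pt "0 0 -7 0 0 0 0.24" --pt "0 0 0 0 0 0 0.24"

```text
time: 16.98
eef_pos: [0.5745, -0.0894, 0.0388]
eef_rot: [-3.019, 1.57, 1.887]
force: [0.4, 0.6, -0.1]
finger_gap: 0.0203
```

```bash
python3 look.py 8
```

```text
16.975 [ 0.57448528 -0.08941929  0.03876654] 0.020336128619498645 [ 0.36973947  0.607617   -0.13815249]
```

View pics/s8.png

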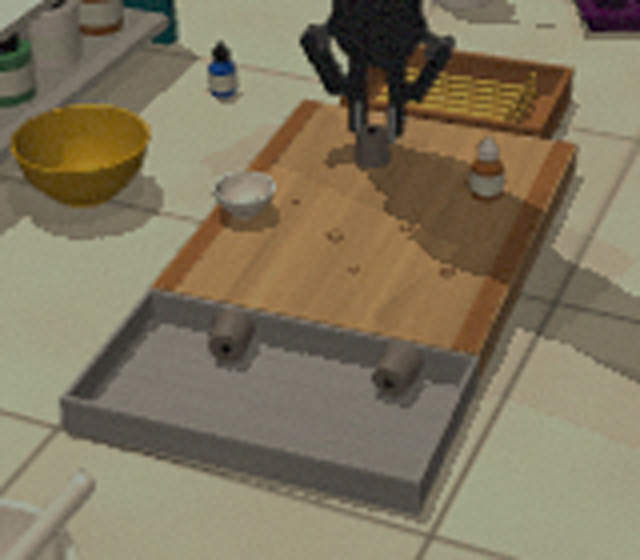

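move_arm --pt "0 0 -8 0 0 0 0.24" --pt "0 0 -8 0 0 0 0.24" --pt "0 0 -8 0 0 0 0.24" --pt "0 0 -8 0 0 0 0.24" --pt "0 0 -8 0 0 0 0.24" --pt "0 0 -8 0 0 0 0.24" --pt "0 0 -8 0 0 0 0.24" --pt "0 0 -8 0 0 0 0.24" --pt "0 0 -8 0 0 0 0.24" --pt "0 0 -8 0 0 0 0.24" --pt "0 0 -8 0 0 0 0.24" --pt "0 0 0 0 0 0 0.24"

```text
time: 18.52
eef_pos: [0.5575, -0.0031, 0.0388]
eef_rot: [-2.478, 1.571, 2.428]
force: [0.5, -0.3, -0.6]
finger_gap: 0.0204
```

```bash
python3 look.py 9
```

```text
18.525 [ 0.55754505 -0.00310295  0.03876454] 0.020355553379093703 [ 0.52206836 -0.25596905 -0.6215923 ]
```

View pics/s9.png

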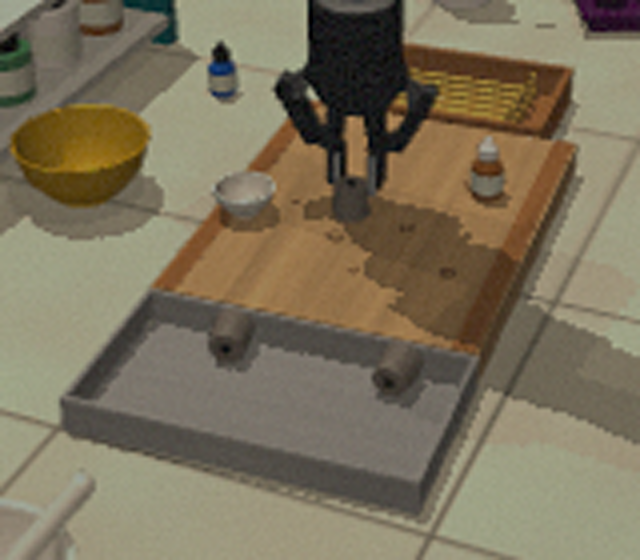

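The stopper is riding well between the fingertips and well clear of the basin.

move_arm --pt "0 0 -8 0 0 0 0.24" --pt "0 0 -8 0 0 0 0.24" --pt "0 0 -8 0 0 0 0.24" --pt "0 0 -8 0 0 0 0.24" --pt "0 0 -8 0 0 0 0.24" --pt "0 0 -8 0 0 0 0.24" --pt "0 0 -8 0 0 0 0.24" --pt "0 0 -8 0 0 0 0.24" --pt "0 0 -8 0 0 0 0.24" --pt "0 0 -8 0 0 0 0.24" --pt "0 0 -8 0 0 0 0.24" --pt "0 0 -8 0 0 0 0.24"

```text
time: 20.08
eef_pos: [0.5393, 0.091, 0.0388]
eef_rot: [2.013, 1.571, 0.635]
force: [0.2, 0.0, -0.3]
finger_gap: 0.0207
```

```bash
python3 look.py 10
```

```text
20.075 [0.53929376 0.09100615 0.03881521] 0.020705818394668504 [ 0.16014327  0.03893337 -0.28783822]
```

View pics/s10.png

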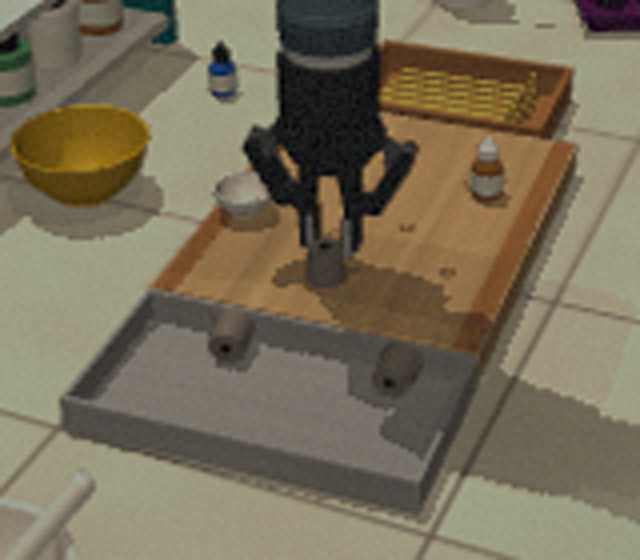

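move_arm --pt "0 0 -8 0 0 0 0.24" --pt "0 0 -8 0 0 0 0.24" --pt "0 0 -8 0 0 0 0.24" --pt "0 0 -8 0 0 0 0.24" --pt "0 0 -7 0 0 0 0.24" --pt "0 0 -7 0 0 0 0.24" --pt "0 0 -7 0 0 0 0.24" --pt "0 0 -7 0 0 0 0.24" --pt "0 0 -6 0 0 0 0.24" --pt "0 0 -6 0 0 0 0.24" --pt "0 0 -6 0 0 0 0.24" --pt "0 0 -5 0 0 0 0.24"

```text
time: 21.62
eef_pos: [0.5233, 0.1723, 0.0387]
eef_rot: [-2.163, 1.571, 2.742]
force: [-0.0, 0.0, 0.5]
finger_gap: 0.0203
```

```bash
python3 look.py 11
```

```text
21.625 [0.52327092 0.17229912 0.03872856] 0.020313816185121382 [-0.01269082  0.02391623  0.48487809]
```

View pics/s11.png

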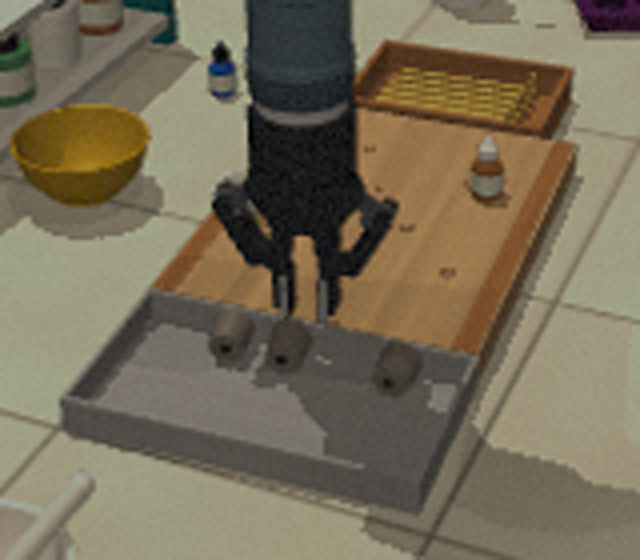

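All three are in the tray. I'll lift clear, settle and check.

move_arm --pt "-25 0 0 0 0 0 0.24" --pt "-40 0 0 0 0 0 0.24" --pt "-40 0 0 0 0 0 0.24" --pt "-40 0 0 0 0 0 0.24" --pt "0 -20 0 0 0 0 0.24" --pt "0 -20 0 0 0 0 0.24" --pt "0 0 0 0 0 0 0.24" --pt "0 0 0 0 0 0 0.24"

```text
time: 22.68
eef_pos: [0.4848, 0.1643, 0.1839]
eef_rot: [1.587, 1.57, 0.209]
force: [-0.0, -0.1, 0.1]
finger_gap: 0.0207
```

```bash
python3 look.py 12
python3 - <<'E'
from h import *
s=robot.capture('side')
for l in ['stopper1','glycerol','basin','mortar','bowl','dropper2','mould','washbottle']:
    print(l,[(np.round(d['point'],3).tolist(),round(d['conf'],2)) for d in robot.mark_of(l,s)][:4])
print(robot.get_obs()['time'],robot.get_obs()['joint_vel'])
E
```

```text
22.675 [0.48480691 0.16431872 0.1838526 ] 0.02065779011349465 [-0.04796725 -0.07570387  0.08430586]
stopper1 [([0.542, 0.172, 0.02], 0.67), ([0.451, 0.167, 0.021], 0.54), ([0.578, 0.184, 0.016], 0.47)]
glycerol [([0.462, -0.047, 0.025], 0.58)]
basin [([0.633, 0.053, 0.03], 0.7)]
mortar [([0.584, 0.499, 0.002], 0.73)]
bowl [([0.798, 0.034, 0.002], 0.78)]
dropper2 [([0.392, 0.517, 0.002], 0.51)]
mould [([0.424, -0.536, 0.001], 0.68), ([0.451, 0.184, 0.022], 0.54), ([0.775, -0.183, 0.002], 0.3), ([0.587, 0.501, -0.0], 0.21)]
washbottle [([0.634, -0.479, -0.001], 0.62), ([0.452, 0.168, 0.022], 0.51)]
23.175 [ 0.00063843 -0.00313403 -0.00295576  0.00268083  0.00064065  0.0010704 ]
```

View pics/s12.png

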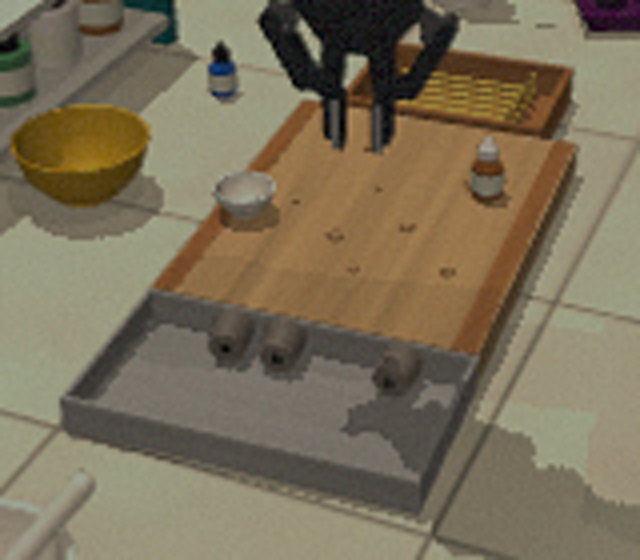

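```bash
python3 -c "
from rig import robot
print(robot.job_done())"
```

```text
the job is handed in; nothing more can be done
None
```

I swept all three stoppers one at a time along the board and over its +y edge into the steel tray, using partly open fingertips and no pinching or lifting. The job was handed in at about 23 s of the 58 s allowed.

- **Stoppers:** the last picture shows all three lying on their sides on the tray floor. The network puts the centres of their wide ends at z ≈ 0.02, which fits a stopper lying on that floor. Each contact and final check showed well under 2 N at the wrist.
- **Things left standing:** the dropper bottle and the basin are within about 3 mm of where they started, which is within the measuring error. The mortar, mould, bowl and wash bottle also read unchanged.
- **The two small dropper bottles:** the network does not tell `dropper2` and `dropper3` apart. In the last look it returned only one of the two positions, but the blue one is visible in its place in the last picture.
- **Gripper:** it ended up clear, about 18 cm above the bench.

No check failed.

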